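Load the full film carton into the holder

ROBOT

A 7-joint arm with a two-finger parallel gripper is mounted at the origin on a cart in front of the work surface, level with it; the furniture and walls round the work are solid. World frame = base frame: x ahead of the robot, y to its left, z up, the work surface at z = 0. Lengths are in m, angles in rad, forces in N, time in s.
With the tool pointing down it reaches from about 0.425 to 0.925 m from the base axis. Payload 6.8 kg.
Tool frame: the origin (TCP) lies at the very end of the fingers, on their centre line; the grasp point (between the pads) lies 19 mm behind it; z points along the fingers, x is the direction in which the jaws open and shut, and the axes are right-handed (so a half turn about z gives the same grasp; the last joint's range is limited). The gripper opens to 85 mm and grips with 20 to 120 N. Pads are 22 mm wide; open, the fingers measure 114 mm over their backs; the gripper's body (76 mm by 85 mm) begins 54 mm behind the grasp point. The pads swing forward as they close: fully open they stand 13 mm farther back than shut.
Start: joints at [1.09, 0.477, 0.022, 1.555, -0.011, 1.109, -0.083], TCP at [0.246, -0.629, 0.231] pointing down, gripper open.
Joint ranges: [-2.96, 2.96], [-0.34, 2.1], [-1.41, 1.46], [0.24, 2.44], [-1.37, 4.51], [0.17, 1.92], [-2.96, 2.96]. Speed limits (rad/s): [2.39, 2.39, 3.14, 3.14, 3.14, 3.14, 3.14].

INTERFACE

Orientations are given as a unit quaternion [w, x, y, z].
In Python, from station import bot gives the robot as it stands.
- The arm moves only by the shell command python3 -m creep 'ROWS' [FORCE]. ROWS is JSON, a list that holds one entry, the list of rows, each a list of 7 numbers: the shift along the tool's x, y, z in cm, then the turn, a rotation vector about the tool's x, y, z in rad, then the opening, from 0 (shut) to 1 (fully open). In form: [[[dx, dy, dz, wx, wy, wz, claw], ...]]. A call has 1 to 10 rows; each row is the pose to reach, as a shift and turn from the pose commanded when the call began, along the tool's axes at that moment; what a row does not reach only later rows make up. A row lasts 1/8 s, in which the tool goes at most 62.5 mm and 10.7 degrees, less where a joint would pass 70% of its speed; a pose out of reach is approached as far as the arm can. A call with a gripper value outside its range is refused whole. The fingers move at their own pace and stop on an object; FORCE is the grip in N (left out, the last holds). Time passes only in rows, so rows that repeat a pose let the fingers close. It gives the time, the measured TCP pose, the force and the opening at its end, in the units of the state.
- bot.get_obs(): the state, without advancing time (a new reading comes with each control period).
- bot.read_camera(name): name is "scene" or "top"; returns (picture, depth): 400x640x3 uint8, blue, green, red; 400x640 float32, m along the optical axis (not along the pixel's ray), 0 where there is no reading.
- bot.calibration(name): a dict with "mtx" (3x3 intrinsics, pixels), "dist_coeffs" ([k1, k2, p1, p2, k3] as OpenCV has them; the pictures are not rectified), "rvec" (rotation vector, rad) and "tvec" (3), from world to camera coordinates, as OpenCV has them. Camera axes: x right, y down, z forward; pixel columns grow to the right and rows downward; lengths in m; the calibration is good to about 2 mm. A picture is of the moment at which its call begins. calibration takes no time and is no camera call.
- bot.hand_in(): hands the job in, once; it reports no verdict.
Trained networks look in the newest picture that a camera, given by its name, has taken for a name from the list of things; names that differ only in an ending like _2 or _b are one class to them, and where a whole thing is asked for, a point or a joint stands for the part that bears it (a point fixed in the world has none). Each returns a list of dicts, best first, with "p" (0 to 1); they miss things now and then, are a little off and sometimes report something else, mostly with a low value. They report only what shows in the picture. A call takes as long as a camera call.
- bot.find_in(camera, label): "xy" ([column, row] in pixels, amid what is visible of it).
- bot.silhouettes(camera, label): "mask" (400x640 bool, what is visible of it) and "xy" ([column, row] in pixels, amid what is visible of it).
The state is a dict: "t": time; "q": joint angles; "joint_vel": joint speeds; "joint_torque": joint torques, N m; "eef_pos": TCP position; "tool_rot": TCP orientation; "contact_force": force on the tool from outside, world axes, zero at the start; "torque": the same for the moment, N m; "gripper_width": opening from 0.0 (shut) to 1.0 (fully open).
Only numpy, scipy, OpenCV 4.12 (cv2) and the standard library are available. Lean on these libraries where they do the work, as an engineer would, in place of code of your own. Each camera call takes 0.05 s, during which the arm holds its last target.

TASK

Three identical-looking cartons of sealing film stand on the bench, but only one is full: find it by feeling their weight. Slide the blue gate of the carton holder clear of the bay, set the full carton down flat in the bay, where its weight sinks the sprung floor (never leave a lighter one in there), and slide the gate back over it fully to its stop. Leave the two lighter cartons standing upright on the bench, away from the holder, and do not disturb the jars and the dish nearby.

Things in the scene. Friction and masses are not known exactly. Their poses are not given: they have to be found in the camera images.
- carton_a: one of three pink and red film cartons that look alike, 48 x 115 x 46 mm (x, y, z), upright on the bench; origin at the centre of its underside, y along its length, centre of mass in its middle. One (the full one, never visible which) weighs 0.54 to 0.66 kg, one 0.25 to 0.31 kg, one 0.11 to 0.13 kg. Grip across its 48 mm width
- carton_b: one of three pink and red film cartons that look alike, 48 x 115 x 46 mm (x, y, z), upright on the bench; origin at the centre of its underside, y along its length, centre of mass in its middle. One (the full one, never visible which) weighs 0.54 to 0.66 kg, one 0.25 to 0.31 kg, one 0.11 to 0.13 kg. Grip across its 48 mm width
- carton_c: one of three pink and red film cartons that look alike, 48 x 115 x 46 mm (x, y, z), upright on the bench; origin at the centre of its underside, y along its length, centre of mass in its middle. One (the full one, never visible which) weighs 0.54 to 0.66 kg, one 0.25 to 0.31 kg, one 0.11 to 0.13 kg. Grip across its 48 mm width
- holder: carton holder, fixed: light grey base 214 x 108 x 10 mm; origin at the centre of its underside, x along its length from the gate's parking end to the bay, z up. Bay at the +x end, open at the top: inside 126 x 58 mm, so 5 to 6 mm of play round a carton laid along x; dark walls 4 mm thick up to 32 mm above the bench, with a 56 mm gap for fingers in the middle of both long sides
- bay (a point): centre of the bay's floor when down, 35 mm towards +x from the holder's middle, 14 mm above the bench; axes as the holder's; a carton's origin belongs here. The floor is a sprung steel plate that starts up, 10 mm higher; 4.0 to 4.5 N push it down: the full carton sinks to the bottom by itself, a lighter one stays up and then blocks the gate
- gate (a joint): blue gate, a bridge over the bay, 44 mm long in x, 90 wide, top 70 mm above the bench, knob in its middle; slides along the holder's x with 2 N friction and stays where left. In m: 0 = shut at its stop (middle 25 mm to the -x side of the bay's centre), grows towards -x, 0.09 = fully open at its stop. Clears the bay above 0.065; starts within 0.025 of shut; passes 4 mm over the sunk carton
- gate_knob (a point): centre of the top of the gate's knob, 100 mm above the bench; the knob is round, 26 mm in diameter down to 22 mm below its top, with a thinner neck below, and stands 30 mm above the gate's flat top; it can be gripped from above
- specimen_jar: bystander: specimen jar with orange screw lid, 46 mm in diameter, 56 mm high; origin at the centre of its underside
- staining_jar: bystander: clear staining jar, 52 x 58 x 107 mm; origin at the centre of its underside
- petri_dish: bystander: shallow round dish, 55 mm in diameter, 14 mm high; origin at the centre of its underside

How it is judged:
By the outcome, as a careful person would: the job done as asked, in the order asked, and still so for the second after the job is handed in, with the robot touching nothing.
It also fails if it takes over 72 s, if anything falls off the work surface, if the arm or the gripper's body presses on something with over 40 N, if the wrist force passes 120 N, or if a joint passes its speed limit or range.

## Working session

There is one attempt and no reset: what is moved stays moved. The work goes in short steps, Python scripts to look and compute and a shell command to move; the robot and the scene stay as the last step left them, time stands still between calls to the robot, and variables do not carry over. Pictures are saved under pics/ and viewed, and the job is handed in when it is done.

```bash
ls; mkdir -p pics
python3 - <<'E'
from station import bot
import cv2
print(bot.get_obs())
for n in ("scene","top"):
    im,d=bot.read_camera(n)
    cv2.imwrite(f"pics/{n}0.png",im)
    print(n,bot.calibration(n))
E
```

```text
pics
{'t': 0.0, 'q': array([ 1.08993664,  0.47779945,  0.02231285,  1.55649339, -0.01150081,
        1.10930701, -0.0831211 ]), 'joint_vel': array([ 4.87952319e-04,  2.54709077e-03,  4.17726862e-04,  1.82839660e-04,
        5.19503195e-04, -1.22398601e-03, -9.10355707e-05]), 'joint_torque': array([ 1.18971661e-04, -5.96450758e+01,  1.60800118e+00, -2.81193888e+01,
        1.24398016e-02,  9.30284295e-03, -5.68976930e-05]), 'eef_pos': array([ 0.24560058, -0.6280691 ,  0.23030794]), 'tool_rot': array([-4.75990225e-04,  8.25895801e-01, -5.63821996e-01, -8.10265484e-04]), 'contact_force': array([0.42368219, 0.06383032, 0.54143096]), 'torque': array([ 0.02270426,  0.02165087, -0.05122083]), 'gripper_width': 1.000294984267322}
scene {'mtx': array([[408.38629553,   0.        , 325.00994068],
       [  0.        , 408.38629553, 205.3351342 ],
       [  0.        ,   0.        ,   1.        ]]), 'dist_coeffs': array([-0.0100713,  0.       ,  0.       ,  0.       ,  0.       ]), 'rvec': array([ 0.77219302, -2.55253245,  1.17804613]), 'tvec': array([0.47769528, 0.34749487, 0.90172041])}
top {'mtx': array([[510.95306873,   0.        , 322.39412195],
       [  0.        , 510.95306873, 200.98452551],
       [  0.        ,   0.        ,   1.        ]]), 'dist_coeffs': array([0.04897782, 0.        , 0.        , 0.        , 0.        ]), 'rvec': array([ 2.09255677, -2.12933865,  0.21570915]), 'tvec': array([-0.07158498,  0.62239603,  1.7374949 ])}
```

View pics/scene0.png

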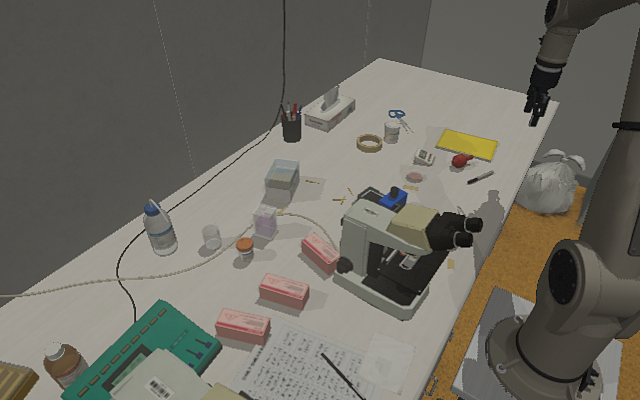

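View pics/top0.png

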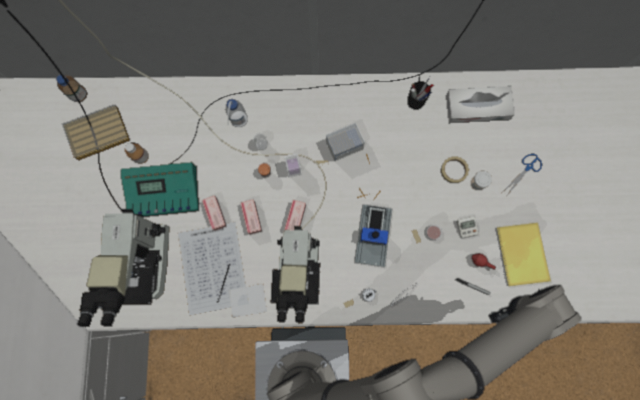

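The top view shows the cartons at about (213,212), (250,216) and (294,215), the last one right by a microscope, and the holder at (374,235) with its gate in blue. Next I'll measure them.

```bash
cat > h.py <<'E'
import numpy as np, cv2
from station import bot
from scipy.spatial.transform import Rotation as R
def cam(n):
    c=bot.calibration(n); Rm=cv2.Rodrigues(c["rvec"])[0]
    return c["mtx"],c["dist_coeffs"],Rm,np.array(c["tvec"]).reshape(3)
def cloud(n,d,mask):
    K,D,Rm,t=cam(n)
    v,u=np.nonzero(mask&(d>0)); 
    p=cv2.undistortPoints(np.stack([u,v],1).astype(np.float64)[:,None],K,D)[:,0]
    z=d[v,u]; P=np.c_[p*z[:,None],z]
    return (P-t)@Rm, u, v
def pix(n,P):
    c=bot.calibration(n)
    return cv2.projectPoints(np.atleast_2d(np.array(P,float)),c["rvec"],c["tvec"],c["mtx"],c["dist_coeffs"])[0][:,0]
def onplane(n,uv,z):
    K,D,Rm,t=cam(n)
    p=cv2.undistortPoints(np.array(uv,float).reshape(-1,1,2),K,D)[:,0]
    r=np.c_[p,np.ones(len(p))]@Rm; o=-Rm.T@t
    return o+r*((z-o[2])/r[:,2])[:,None]
E
python3 - <<'E'
from h import *
im,d=bot.read_camera("top"); np.save("top_d.npy",d)
for lab in ["carton_a","holder","gate","gate_knob","specimen_jar","staining_jar","petri_dish"]:
    for s in bot.silhouettes("top",lab):
        m=s["mask"]; P,u,v=cloud("top",d,m)
        if len(P)<5: continue
        zt=np.percentile(P[:,2],90)
        T=P[P[:,2]>zt-0.012]
        r=cv2.minAreaRect((T[:,:2]*1000).astype(np.float32))
        print(lab,round(s["p"],2),np.round(s["xy"]),m.sum(),"ztop",zt.round(3),"rect",np.round(r[0],1),np.round(r[1],1),round(r[2],1),"med",np.median(T,0).round(3))
im2=cv2.resize(im[150:330,170:450],None,fx=2.8,fy=2.8,interpolation=cv2.INTER_CUBIC); cv2.imwrite("pics/topz.png",im2)
E
```

```text
carton_a 0.84 [215. 214.] 544 ztop 0.05 rect [592.5 305.3] [118.3  49.8] 19.0 med [0.592 0.304 0.045]
carton_a 0.64 [252. 215.] 503 ztop 0.051 rect [576.  173.5] [118.6  48.2] 13.3 med [0.576 0.174 0.046]
holder 0.61 [370. 234.] 1806 ztop 0.069 rect [ 496.5 -260.9] [90.  47.1] 81.0 med [ 0.494 -0.257  0.07 ]
holder 0.35 [291. 165.] 271 ztop 0.097 rect [760.7  23.3] [55.7 45. ] 10.4 med [0.758 0.023 0.092]
gate 0.69 [376. 235.] 365 ztop 0.094 rect [ 493.8 -260.9] [23.8 24.2] 42.3 med [ 0.493 -0.26   0.099]
gate_knob 0.54 [372. 239.] 318 ztop 0.096 rect [ 493.8 -260.9] [23.8 24.2] 42.3 med [ 0.493 -0.26   0.099]
specimen_jar 0.45 [218. 213.] 528 ztop 0.05 rect [592.7 304.6] [118.3  48.3] 19.0 med [0.592 0.304 0.045]
staining_jar 0.69 [291. 163.] 313 ztop 0.097 rect [762.4  22.9] [58.4 48.6] 12.8 med [0.759 0.023 0.092]
staining_jar 0.26 [250. 217.] 521 ztop 0.051 rect [576.  173.5] [118.6  48.3] 13.1 med [0.576 0.174 0.046]
petri_dish 0.64 [436. 230.] 209 ztop 0.019 rect [ 510.5 -477.3] [52.1 52.2] 13.2 med [ 0.51  -0.477  0.013]
```

View pics/topz.png

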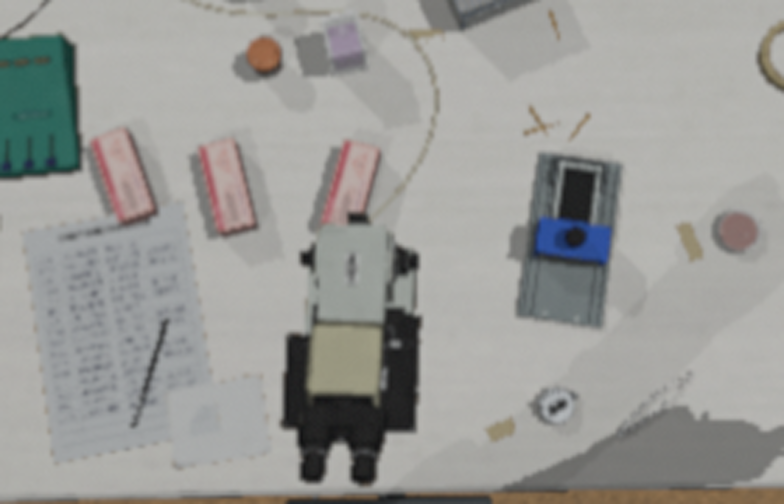

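The zoom shows three cartons, the bay (black) at the far end of the holder and the blue gate part-shut. The third carton's near end is hidden by the microscope. I'll fit the third carton and the holder from depth.

Run:
```python
from h import *
d=np.load("top_d.npy")
P,u,v=cloud("top",d,np.ones_like(d,bool))
def box(x0,x1,y0,y1,z0,z1): return P[(P[:,0]>x0)&(P[:,0]<x1)&(P[:,1]>y0)&(P[:,1]<y1)&(P[:,2]>z0)&(P[:,2]<z1)]
def rect(T,n): r=cv2.minAreaRect((T[:,:2]*1000).astype(np.float32)); print(n,len(T),np.round(r[0],1),np.round(r[1],1),round(r[2],1), np.median(T[:,2]).round(4))
tb=box(0.6,0.7,-0.2,-0.1,-0.03,0.03); print("bench z",np.median(tb[:,2]))
for n,b in dict(a=(.5,.68,.24,.38),b=(.5,.66,.12,.24),c=(.5,.7,-.03,.09)).items():
    T=box(*b,.035,.055); rect(T,n)
    if n=='c':
        print(T[:,0].min(),T[:,0].max(),T[:,1].min(),T[:,1].max())
        np.save("c.npy",T)
# holder
H=box(.36,.66,-.36,-.16,.005,.12); rect(H,"holder")
for z0,z1 in ((.006,.016),(.016,.028),(.028,.036),(.06,.076),(.09,.105)):
    rect(box(.36,.66,-.36,-.16,z0,z1),f"h{z0}")
# microscope extents
M=box(.2,.62,-.12,.14,.06,.5); print("micro",M.min(0),M.max(0))
for z in np.arange(.06,.4,.04):
    Q=M[(M[:,2]>z)&(M[:,2]<z+.04)]
    if len(Q): print(z,len(Q),Q.min(0).round(3),Q.max(0).round(3))
K=box(.6,.9,-.05,.2,.03,.15)
# height map
import sys
for n in ("gate",):
    print(pix("top",[[.5,-.26,.1]]))
```

```text
bench z -0.0005291683803482586
a 526 [606.9 331.6] [166.2  90.4] 20.3 0.0445
b 444 [575.9 174. ] [118.6  49.7] 13.7 0.045
c 377 [574.9  16.8] [ 49.4 112.5] 74.5 0.0459
0.5255097784083987 0.6345159045357288 -0.02045572401385913 0.05480621582701462
holder 1909 [ 510.5 -260.1] [298.7 199.8] 0.1 0.0136
h0.006 901 [ 510.5 -260.1] [298.7 199.8] 0.1 0.0096
h0.016 382 [ 501.7 -286.8] [154.  209.3] 80.9 0.0218
h0.028 104 [ 541.1 -262.6] [ 74.  138.2] 78.5 0.0303
h0.06 276 [ 496.5 -260.9] [90.  47.1] 81.0 0.0686
h0.09 40 [ 494.8 -260.4] [21.8 23.5] 43.5 0.0989
micro [ 0.21053489 -0.07103533  0.06052043] [0.5204911  0.09222225 0.31361472]
0.06 121 [ 0.378 -0.068  0.061] [0.517 0.077 0.099]
0.1 112 [ 0.271 -0.071  0.101] [0.477 0.09  0.14 ]
0.14 758 [ 0.265 -0.068  0.14 ] [0.52  0.092 0.179]
0.18000000000000002 296 [ 0.385 -0.041  0.183] [0.501 0.049 0.22 ]
0.22000000000000003 703 [ 0.271 -0.035  0.22 ] [0.499 0.05  0.26 ]
0.26 1325 [ 0.211 -0.035  0.26 ] [0.379 0.061 0.3  ]
0.30000000000000004 114 [ 0.217 -0.023  0.3  ] [0.266 0.055 0.314]
[[375.06067901 232.69404671]]
```

Run:
```python
from h import *
im,d=bot.read_camera("scene"); np.save("sc_d.npy",d)
for lab in ["carton_a","specimen_jar","staining_jar"]:
    for s in bot.silhouettes("scene",lab):
        m=s["mask"]; P,u,v=cloud("scene",d,m)
        zt=np.percentile(P[:,2],95)
        T=P[P[:,2]>zt-0.012]
        r=cv2.minAreaRect((T[:,:2]*1000).astype(np.float32))
        print(lab,round(s["p"],2),np.round(s["xy"]),m.sum(),"ztop",zt.round(3),"rect",np.round(r[0],1),np.round(r[1],1),round(r[2],1),"med",np.median(T,0).round(3))
cv2.imwrite("pics/scz.png",cv2.resize(im[160:330,200:460],None,fx=3,fy=3,interpolation=cv2.INTER_CUBIC))
P,u,v=cloud("scene",d,np.ones_like(d,bool))
M=P[(P[:,0]>.2)&(P[:,0]<.62)&(P[:,1]>-.14)&(P[:,1]<.14)]
for z in np.arange(.06,.4,.04):
    Q=M[(M[:,2]>z)&(M[:,2]<z+.04)]
    if len(Q): print(z,len(Q),Q.min(0).round(3),Q.max(0).round(3))
```

```text
carton_a 0.65 [322. 254.] 974 ztop 0.047 rect [563.5  20.5] [ 49.9 137.3] 74.1 med [0.569 0.023 0.045]
carton_a 0.57 [246. 328.] 1592 ztop 0.047 rect [593.3 307.2] [116.1  50.2] 19.8 med [0.591 0.309 0.044]
carton_a 0.56 [282. 291.] 1333 ztop 0.047 rect [577.4 175. ] [117.5  52. ] 13.8 med [0.574 0.178 0.044]
specimen_jar 0.81 [246. 248.] 337 ztop 0.056 rect [744.1 128.5] [42.7 41.1] 73.8 med [0.742 0.131 0.054]
staining_jar 0.76 [265. 223.] 767 ztop 0.092 rect [760.   23.7] [57.1 48.9] 13.6 med [0.757 0.028 0.09 ]
0.06 575 [0.307 0.012 0.06 ] [0.519 0.079 0.1  ]
0.1 585 [ 0.267 -0.04   0.1  ] [0.5   0.093 0.14 ]
0.14 2371 [ 0.266 -0.059  0.14 ] [0.52  0.095 0.18 ]
0.18000000000000002 1129 [ 0.289 -0.033  0.18 ] [0.499 0.051 0.22 ]
0.22000000000000003 1408 [ 0.258 -0.034  0.22 ] [0.493 0.066 0.26 ]
0.26 2412 [ 0.213 -0.028  0.26 ] [0.383 0.066 0.3  ]
0.30000000000000004 161 [ 0.22 -0.02  0.3 ] [0.242 0.057 0.309]
```

View pics/scz.png

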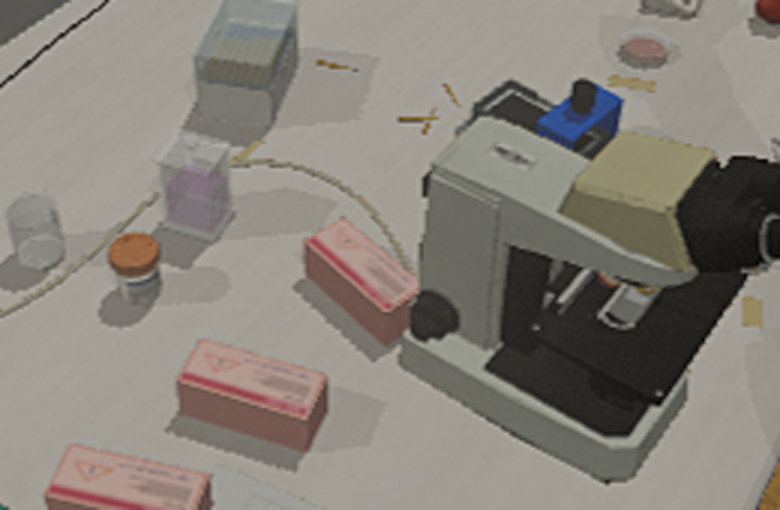

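```bash
cat >> h.py <<'E'
def go(xyz,lenang=None):
    """lenang: deg, direction of the long axis of the thing (jaws across it). Prints shift cm + rotvec in tool axes"""
    o=bot.get_obs(); q=o["tool_rot"]; Rt=R.from_quat([q[1],q[2],q[3],q[0]])
    s=Rt.inv().apply(np.array(xyz)-o["eef_pos"])*100
    w=np.zeros(3)
    if lenang is not None:
        x=Rt.as_matrix()[:,0]; best=None
        cur=np.arctan2(x[1],x[0])
        a=np.radians(lenang-90); dlt=(a-cur+np.pi/2)%np.pi-np.pi/2
        a=cur+dlt; X=np.array([np.cos(a),np.sin(a),0]);Z=np.array([0,0,-1.]);Y=np.cross(Z,X)
        w=(Rt.inv()*R.from_matrix(np.c_[X,Y,Z])).as_rotvec()
    print("t",round(o["t"],2),"at",o["eef_pos"].round(4),"row",np.round(s,2),np.round(w,3),"F",o["contact_force"].round(2),"w",round(o["gripper_width"],3))
def avgF(n=6):
    f=[]
    for _ in range(n): bot.read_camera("top"); f.append(bot.get_obs()["contact_force"])
    print("F mean",np.mean(f,0).round(2),"sd",np.std(f,0).round(2))
E
python3 - <<'E'
from h import *
go([.62,-.3,.36]); go([.576,.174,.36],13.6); go([.6,-.3,.36],13.6)
E
```

```text
t 0.7 at [ 0.2459 -0.6286  0.2313] row [-16.98 -46.81 -12.87] [0. 0. 0.] F [-0.44 -0.29  0.1 ] w 1.001
t 0.7 at [ 0.2459 -0.6286  0.2313] row [-62.73 -59.98 -12.87] [-0.    -0.     0.135] F [-0.44 -0.29  0.1 ] w 1.001
t 0.7 at [ 0.2459 -0.6286  0.2313] row [-17.71 -44.95 -12.87] [-0.    -0.     0.135] F [-0.44 -0.29  0.1 ] w 1.001
```

```bash
python3 -m creep '[[[0,0,-6,0,0,0,1],[-17,-46.8,-13,0,0,0.1,1],[-17,-46.8,-13,0,0,0.1,1],[-17,-46.8,-13,0,0,0.135,1],[-17,-46.8,-13,0,0,0.135,1],[-17,-46.8,-13,0,0,0.135,1],[-17,-46.8,-13,0,0,0.135,1],[-17,-46.8,-13,0,0,0.135,1],[-17,-46.8,-13,0,0,0.135,1],[-17,-46.8,-13,0,0,0.135,1]]]'
python3 - <<'E'
from h import *
go([.6,.174,.36],13.6); go([.576,.174,.2],13.6)
im,d=bot.read_camera("scene"); cv2.imwrite("pics/s1.png",im)
E
```

```text
t: 1.95
eef_pos: [0.6241, -0.2932, 0.3614]
tool_rot: [-0.002, 0.789, -0.614, -0.0]
contact_force: [0.2, 0.1, -0.5]
gripper_width: 1.0
t 1.95 at [ 0.6241 -0.2932  0.3614] row [-45.89  -9.11   0.28] [-0.003  0.003  0.01 ] F [ 0.25  0.07 -0.55] w 1.0
t 1.95 at [ 0.6241 -0.2932  0.3614] row [-46.44  -6.74  16.28] [-0.003  0.003  0.01 ] F [ 0.25  0.07 -0.55] w 1.0
```

View pics/s1.png

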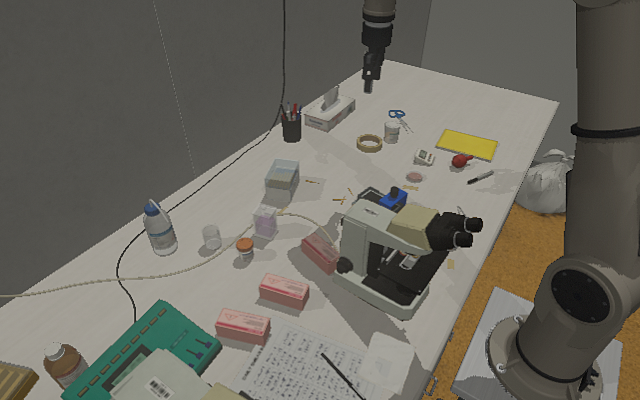

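The picture shows the gripper high over the bench at about (370,80) and the arm well clear of everything. Next I move over carton b.

```bash
python3 -m creep '[[[-45.9,-9,0,0,0,0.01,1],[-45.9,-9,0,0,0,0.01,1],[-45.9,-9,0,0,0,0.01,1],[-45.9,-9,0,0,0,0.01,1],[-45.9,-9,0,0,0,0.01,1],[-45.9,-9,0,0,0,0.01,1],[-45.9,-9,0,0,0,0.01,1],[-46.4,-6.8,10,0,0,0.01,1],[-46.4,-6.8,22,0,0,0.01,1],[-46.4,-6.8,22,0,0,0.01,1]]]'
python3 - <<'E'
from h import *
go([.577,.174,.013],13.6)
im,d=bot.read_camera("scene"); cv2.imwrite("pics/s2.png",im)
E
```

```text
t: 3.25
eef_pos: [0.5789, 0.1623, 0.1772]
tool_rot: [-0.0, 0.782, -0.623, 0.001]
contact_force: [1.1, 0.4, -0.7]
gripper_width: 0.997
t 3.25 at [0.5789 0.1623 0.1772] row [-1.2  -0.05 16.41] [-0.001 -0.001 -0.012] F [ 1.06  0.41 -0.73] w 0.997
```

View pics/s2.png

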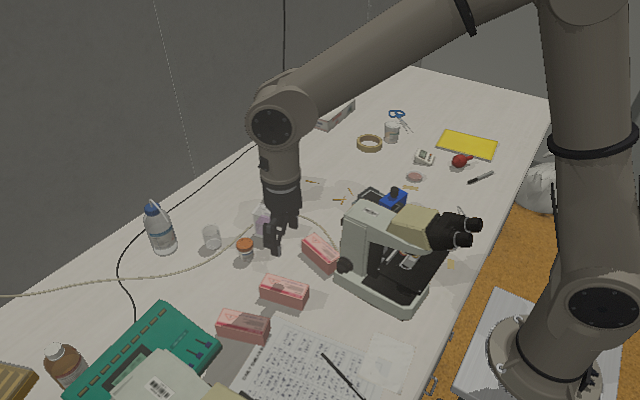

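The gripper stands over carton b at (275,235), with free space around it.

Run:
```python
from h import *
bot.read_camera("top");bot.read_camera("top")
go([.577,.174,.013],13.6)
```

```text
t 3.4 at [0.5769 0.1618 0.1762] row [-1.21 -0.39 16.32] [ 0.007 -0.001 -0.011] F [ 0.03 -0.7   1.24] w 1.002
```

```bash
python3 -m creep '[[[-1.2,-0.2,6,0,0,-0.01,1],[-1.2,-0.2,11,0,0,-0.01,1],[-1.2,-0.2,11,0,0,-0.01,1],[-1.2,-0.2,11,0,0,-0.01,1]]]'
python3 - <<'E'
from h import *
avgF(4)
go([.577,.174,.013],13.6)
im,d=bot.read_camera("scene"); cv2.imwrite("pics/s3.png",im[160:330,200:400].repeat(3,0).repeat(3,1))
E
```

```text
t: 3.9
eef_pos: [0.581, 0.1765, 0.0721]
tool_rot: [-0.002, 0.786, -0.619, 0.002]
contact_force: [-0.1, -0.1, 0.4]
gripper_width: 0.998
F mean [ 0.29 -0.1   0.32] sd [0.32 0.37 0.41]
t 4.1 at [0.5799 0.1767 0.0711] row [0.19 0.36 5.81] [-0.004  0.    -0.   ] F [-0.02  0.52  0.88] w 1.002
```

View pics/s3.png

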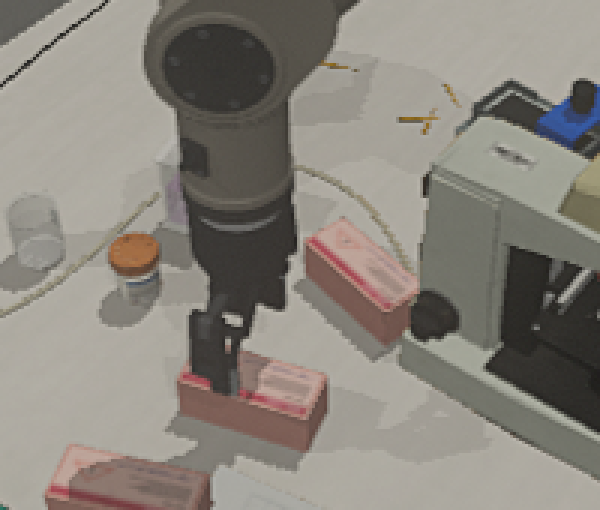

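The fingers are above carton b and straddle its width near (215,350) in the crop. I'll descend and grip.

```bash
python3 -m creep '[[[0.1,0.2,3,0,0,0,1],[0.1,0.2,5,0,0,0,1],[0.1,0.2,5.8,0,0,0,1],[0.1,0.2,5.8,0,0,0,1],[0.1,0.2,5.8,0,0,0,0],[0.1,0.2,5.8,0,0,0,0],[0.1,0.2,5.8,0,0,0,0],[0.1,0.2,5.8,0,0,0,0],[0.1,0.2,5.8,0,0,0,0]]]' 45
python3 - <<'E'
from h import *
avgF(4)
go([.577,.174,.013],13.6)
E
```

```text
t: 5.28
eef_pos: [0.5771, 0.1753, 0.0114]
tool_rot: [-0.001, 0.786, -0.618, 0.0]
contact_force: [-1.7, 0.6, 6.4]
gripper_width: 0.555
F mean [-0.96  0.52  6.06] sd [0.21 0.51 0.65]
t 5.47 at [0.5771 0.1753 0.0115] row [ 0.13  0.04 -0.16] [-0.002  0.     0.   ] F [-0.78  0.2   5.03] w 0.554
```

```bash
python3 -m creep '[[[0,0,-2,0,0,0,0],[0,0,-4,0,0,0,0],[0,0,-4,0,0,0,0],[0,0,-4,0,0,0,0],[0,0,-4,0,0,0,0]]]'
python3 - <<'E'
from h import *
avgF(6)
go([.577,.174,.013],13.6)
im,d=bot.read_camera("scene"); cv2.imwrite("pics/s4.png",im[160:330,200:400].repeat(3,0).repeat(3,1))
E
```

```text
t: 6.1
eef_pos: [0.5758, 0.1746, 0.0498]
tool_rot: [0.001, 0.786, -0.618, -0.0]
contact_force: [0.4, -0.0, -5.7]
gripper_width: 0.555
F mean [-0.27 -0.11 -5.24] sd [0.54 0.35 0.57]
t 6.4 at [0.5763 0.1749 0.0502] row [ 0.11 -0.05  3.72] [ 0. -0.  0.] F [-1.03  0.36 -5.09] w 0.557
```

View pics/s4.png

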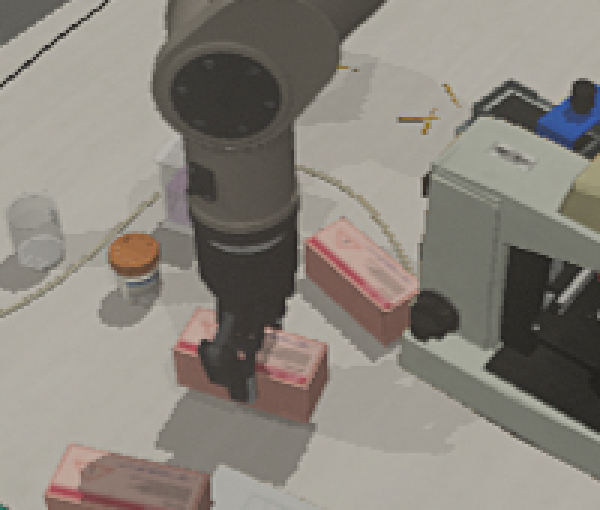

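Carton b hangs clear of the bench. It reads about 5.5 N (0.56 kg) and is the full one, as the others would read 3 N or less. I set it down again and go to open the gate.

```bash
python3 -m creep '[[[0,0,2,0,0,0,0],[0,0,3.5,0,0,0,0],[0,0,3.9,0,0,0,0],[0,0,3.9,0,0,0,0],[0,0,3.9,0,0,0,1],[0,0,3.9,0,0,0,1],[0,0,3.9,0,0,0,1],[0,0,1,0,0,0,1],[0,0,-5,0,0,0,1],[0,0,-11,0,0,0,1]]]'
python3 -m creep '[[[0,0,-6,0,0,0,1],[0,0,-12,0,0,0,1],[0,0,-18,0,0,0,1],[0,0,-18,0,0,0,1]]]'
python3 - <<'E'
from h import *
im,d=bot.read_camera("top")
cv2.imwrite("pics/t5.png",cv2.resize(im[150:330,170:450],None,fx=2.8,fy=2.8,interpolation=cv2.INTER_CUBIC)); np.save("top2.npy",d)
for n,P in dict(scene=[.494,-.261,.1]).items(): print(pix("scene",P),pix("top",P))
go([.6,-.26,.35],-9); go([.494,-.261,.25],-9)
E
```

```text
t: 7.7
eef_pos: [0.5762, 0.1749, 0.1619]
tool_rot: [0.0, 0.786, -0.618, -0.0]
contact_force: [1.1, 0.1, 0.1]
gripper_width: 0.999
t: 8.2
eef_pos: [0.5788, 0.1762, 0.3465]
tool_rot: [-0.005, 0.786, -0.618, 0.003]
contact_force: [-0.8, 0.4, -0.9]
gripper_width: 0.995
[[395.96096258 188.24490503]] [[375.42300022 234.43691006]]
t 8.25 at [0.5774 0.1755 0.3431] row [42.85  8.06 -0.75] [-0.005  0.001  0.395] F [ 0.56 -0.13 -0.99] w 1.003
t 8.25 at [0.5774 0.1755 0.3431] row [40.46 18.43  9.2 ] [-0.005  0.001  0.395] F [ 0.56 -0.13 -0.99] w 1.003
```

View pics/t5.png

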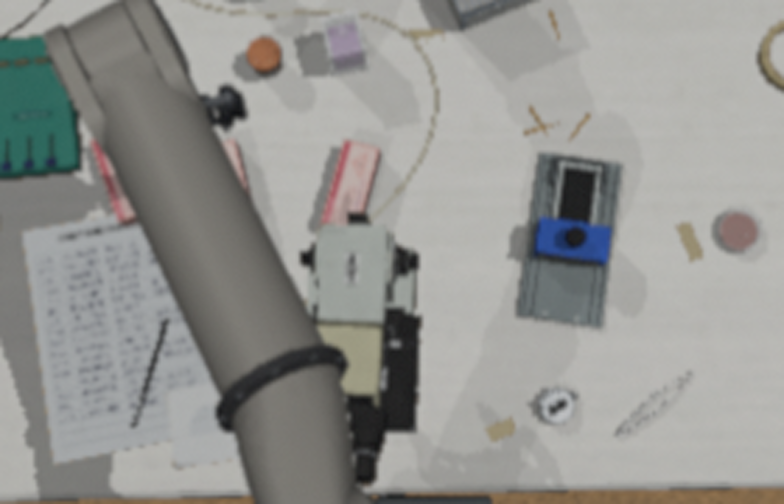

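The arm hides most of carton b. The holder at (570,240) and carton c at (350,180) look unchanged. I move across to the knob.

```bash
python3 -m creep '[[[42.9,8,-0.5,0,0,0.1,1],[42.9,8,-0.5,0,0,0.2,1],[42.9,8,-0.5,0,0,0.3,1],[42.9,8,-0.5,0,0,0.395,1],[42.9,8,-0.5,0,0,0.395,1],[42.9,8,-0.5,0,0,0.395,1],[42.9,8,-0.5,0,0,0.395,1],[40.5,18.4,9,0,0,0.395,1],[40.5,18.4,9,0,0,0.395,1],[40.5,18.4,9,0,0,0.395,1]]]'
python3 - <<'E'
from h import *
bot.read_camera("top");bot.read_camera("top")
go([.494,-.261,.15],-9);go([.494,-.261,.079],-9)
E
```

```text
t: 9.5
eef_pos: [0.4868, -0.2617, 0.2453]
tool_rot: [-0.003, -0.648, 0.761, 0.004]
contact_force: [0.6, 0.9, 0.1]
gripper_width: 1.001
t 9.6 at [ 0.4893 -0.2618  0.2472] row [-0.14 -0.52  9.72] [ 0.007  0.001 -0.002] F [ 1.09 -0.24  0.46] w 0.999
t 9.6 at [ 0.4893 -0.2618  0.2472] row [-0.13 -0.57 16.82] [ 0.007  0.001 -0.002] F [ 1.09 -0.24  0.46] w 0.999
```

Run:
```python
from h import *
for n,f in (("top","top_d.npy"),("scene","sc_d.npy"),("top","top2.npy")):
    d=np.load(f); P,u,v=cloud(n,d,np.ones_like(d,bool))
    for zl in (.0045,.006,.02):
        s=(P[:,2]>zl)&(P[:,2]<.12)&(np.hypot(P[:,0]-.51,P[:,1]+.26)<.16)&(P[:,1]<-.17)
        m=np.zeros(d.shape,np.uint8); m[v[s],u[s]]=1
        k,l,st,_=cv2.connectedComponentsWithStats(m,connectivity=4)
        i=1+np.argmax(st[1:,4]); keep=s&(l[v,u]==i)
        T=P[keep]
        r=cv2.minAreaRect((T[:,:2]*1000).astype(np.float32))
        print(n,zl,len(T),np.round(r[0],1),np.round(r[1],1),round(r[2],1))
```

```text
top 0.0045 1654 [ 505.5 -261.7] [115.  225.3] 80.8
top 0.006 1510 [ 508.2 -260.7] [112.1 220.2] 80.9
top 0.02 713 [ 540.3 -268.8] [ 90.4 138.1] 79.7
scene 0.0045 763 [ 543.  -269.7] [104.6 140.8] 82.0
scene 0.006 758 [ 542.2 -263.9] [105.6 136.7] 76.5
scene 0.02 703 [ 540.5 -268.2] [ 94.7 135.5] 77.6
top 0.0045 1661 [ 505.7 -263.3] [114.5 224. ] 80.0
top 0.006 1549 [ 505.8 -261.5] [112.5 224.1] 79.3
top 0.02 686 [ 540.4 -268.7] [ 90.4 139.2] 79.9
```

```bash
python3 -m creep '[[[-0.1,-0.5,6,0,0,0,1],[-0.1,-0.5,12,0,0,-0.01,1],[-0.1,-0.5,15,0,0,-0.01,1],[-0.1,-0.5,16.8,0,0,-0.01,1],[-0.1,-0.5,16.8,0,0,-0.01,1]]]'
python3 - <<'E'
from h import *
avgF(4)
go([.494,-.261,.079],-9.3)
im,d=bot.read_camera("scene"); cv2.imwrite("pics/s6.png",im[100:270,300:500].repeat(3,0).repeat(3,1))
E
```

```text
t: 10.22
eef_pos: [0.4983, -0.2615, 0.0818]
tool_rot: [-0.0, -0.653, 0.757, 0.001]
contact_force: [0.2, 0.5, 0.9]
gripper_width: 0.997
F mean [-0.12 -0.27  0.54] sd [0.46 0.52 0.87]
t 10.43 at [ 0.4994 -0.2623  0.0841] row [-0.05  0.55  0.51] [-0.003 -0.001  0.015] F [-0.39  0.38 -0.41] w 1.001
```

View pics/s6.png

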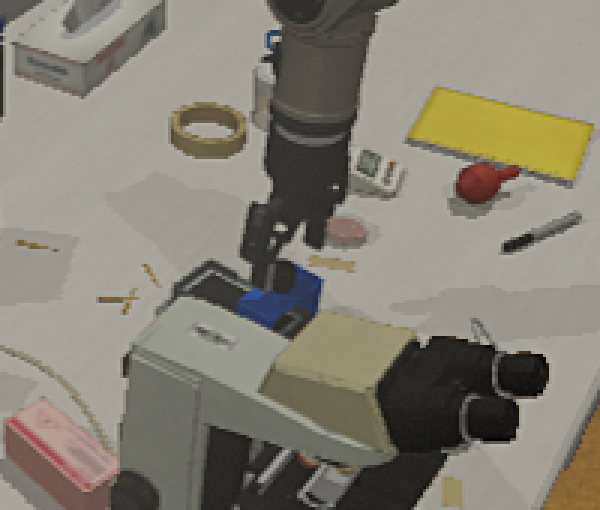

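The knob at (285,275) in the crop sits between the open fingers.

Run:
```python
from h import *
for _ in range(5):
    go([.494,-.261,.079],-9.3); bot.read_camera("top")
```

```text
t 10.47 at [ 0.4992 -0.2623  0.084 ] row [-0.05  0.53  0.5 ] [-0.003 -0.001  0.015] F [ 0.42 -0.29  0.04] w 1.003
t 10.53 at [ 0.4989 -0.2622  0.0838] row [-0.05  0.51  0.48] [-0.002 -0.001  0.015] F [-0.08 -0.02  0.59] w 1.001
t 10.57 at [ 0.4987 -0.2621  0.0836] row [-0.04  0.48  0.46] [-0.002 -0.     0.015] F [ 0.11  0.   -0.36] w 0.998
t 10.62 at [ 0.4986 -0.2621  0.0834] row [-0.04  0.47  0.44] [-0.002 -0.     0.015] F [-0.28  0.69 -0.13] w 1.001
t 10.68 at [ 0.4984 -0.262   0.0832] row [-0.03  0.45  0.42] [-0.001 -0.     0.015] F [0.16 0.22 0.25] w 0.996
```

```bash
python3 -m creep '[[[0,0.4,0.4,0,0,0.015,1],[0,0.4,0.4,0,0,0.015,1],[0,0.4,0.4,0,0,0.015,0],[0,0.4,0.4,0,0,0.015,0],[0,0.4,0.4,0,0,0.015,0],[0,0.4,0.4,0,0,0.015,0],[0,0.4,0.4,0,0,0.015,0],[0,0.4,0.4,0,0,0.015,0]]]' 40
python3 - <<'E'
from h import *
avgF(3)
go([.494,-.261,.079],-9.3)
E
```

```text
t: 11.72
eef_pos: [0.4954, -0.2584, 0.0791]
tool_rot: [0.001, -0.648, 0.761, 0.001]
contact_force: [0.0, 7.5, 6.0]
gripper_width: 0.283
F mean [0.   7.21 6.  ] sd [0.32 0.73 0.35]
t 11.88 at [ 0.4955 -0.2584  0.0791] row [0.28 0.1  0.01] [-0.001  0.003  0.002] F [0.42 7.12 6.09] w 0.286
```

```bash
python3 -m creep '[[[-0.3,2,0,0,0,0,0],[-0.3,4,0,0,0,0,0],[-0.3,5.5,0,0,0,0,0],[-0.3,6.5,0,0,0,0,0],[-0.3,7,0,0,0,0,0],[-0.3,7,0,0,0,0,0]]]'
python3 - <<'E'
from h import *
avgF(3)
go([.494,-.261,.079],-9.3)
im,d=bot.read_camera("scene"); cv2.imwrite("pics/s7.png",im[100:270,300:500].repeat(3,0).repeat(3,1))
E
```

```text
t: 12.62
eef_pos: [0.4255, -0.2464, 0.0791]
tool_rot: [0.0, -0.648, 0.762, 0.0]
contact_force: [-0.4, 3.8, 10.3]
gripper_width: 0.284
F mean [-0.44  3.65 10.33] sd [0.33 0.08 0.26]
t 12.78 at [ 0.4255 -0.2464  0.0791] row [ 0.33 -6.99  0.  ] [0.    0.001 0.   ] F [-0.78  3.55 10.48] w 0.28
```

View pics/s7.png

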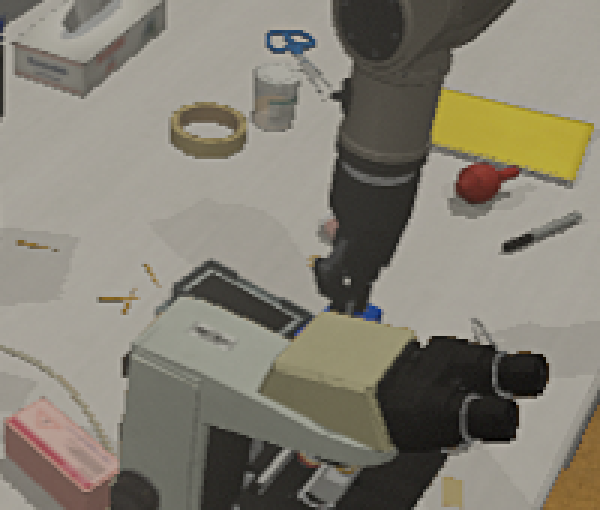

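The gate has moved back to (350,310) and the bay is open. No stop force shows yet, so I go on gently to the stop.

```bash
python3 -m creep '[[[-0.1,0.3,-0.1,0,0,0,0],[-0.1,0.6,-0.2,0,0,0,0],[-0.1,0.6,-0.2,0,0,0,0]]]'
python3 - <<'E'
from h import *
go([.494,-.261,.079],-9.3)
E
python3 -m creep '[[[0,0.3,0,0,0,0,0],[0,0.5,0,0,0,0,0],[0,0.5,0,0,0,0,0]]]'
python3 - <<'E'
from h import *
avgF(3)
go([.494,-.261,.079],-9.3)
E
```

```text
t: 13.2
eef_pos: [0.4249, -0.2462, 0.0796]
tool_rot: [0.003, -0.648, 0.762, -0.004]
contact_force: [21.4, -6.1, -32.2]
gripper_width: 0.281
t 13.2 at [ 0.4249 -0.2462  0.0796] row [ 0.35 -7.06  0.13] [-0.01  -0.001  0.001] F [ 21.36  -6.09 -32.22] w 0.281
t: 13.58
eef_pos: [0.4237, -0.2461, 0.0802]
tool_rot: [0.005, -0.648, 0.761, -0.007]
contact_force: [30.6, -8.4, -39.1]
gripper_width: 0.28
F mean [ 29.83  -7.47 -38.8 ] sd [0.62 0.56 0.42]
t 13.72 at [ 0.4237 -0.2461  0.0802] row [ 0.35 -7.17  0.24] [-0.017 -0.002  0.002] F [ 30.11  -6.74 -38.55] w 0.281
```

```bash
python3 -m creep '[[[0,-0.9,0.2,0,0,0,0],[0,-0.9,0.2,0,0,0,0],[0,-0.9,0.2,0,0,0,1],[0,-0.9,0.2,0,0,0,1],[0,-0.9,0.2,0,0,0,1],[0,-0.9,-3,0,0,0,1],[0,-0.9,-9,0,0,0,1],[0,-0.9,-15,0,0,0,1],[0,-0.9,-21,0,0,0,1],[0,-0.9,-26,0,0,0,1]]]'
python3 - <<'E'
from h import *
bot.read_camera("top")
go([.6,-.2,.35],13.6); go([.6,.174,.35],13.6); go([.577,.174,.25],13.6)
E
```

```text
t: 14.98
eef_pos: [0.4233, -0.2457, 0.3429]
tool_rot: [0.0, -0.647, 0.762, -0.001]
contact_force: [0.9, 0.2, -0.3]
gripper_width: 1.001
t 15.03 at [ 0.426  -0.2469  0.3494] row [ -7.45 -16.41   0.09] [-0.01  -0.005 -0.4  ] F [ 2.18 -1.17  5.25] w 0.996
t 15.03 at [ 0.426  -0.2469  0.3494] row [-44.35 -10.36  -0.08] [-0.01  -0.005 -0.4  ] F [ 2.18 -1.17  5.25] w 0.996
t 15.03 at [ 0.426  -0.2469  0.3494] row [-44.01  -7.98   9.9 ] [-0.01  -0.005 -0.4  ] F [ 2.18 -1.17  5.25] w 0.996
```

```bash
python3 -m creep '[[[-7.5,-16.4,0,0,0,-0.1,1],[-7.5,-16.4,0,0,0,-0.2,1],[-7.5,-16.4,0,0,0,-0.3,1],[-44.3,-10.4,0,0,0,-0.4,1],[-44.3,-10.4,0,0,0,-0.4,1],[-44.3,-10.4,0,0,0,-0.4,1],[-44.3,-10.4,0,0,0,-0.4,1],[-44.3,-10.4,0,0,0,-0.4,1],[-44.3,-10.4,0,0,0,-0.4,1],[-44.3,-10.4,0,0,0,-0.4,1]]]'
python3 - <<'E'
from h import *
im,d=bot.read_camera("top")
bot.read_camera("top")
cv2.imwrite("pics/t8.png",cv2.resize(im[150:330,170:450],None,fx=2.8,fy=2.8,interpolation=cv2.INTER_CUBIC)); np.save("top8.npy",d)
P,u,v=cloud("top",d,np.ones_like(d,bool))
for z0,z1 in ((.06,.078),(.02,.078),(.09,.105)):
    s=(P[:,2]>z0)&(P[:,2]<z1)&(np.hypot(P[:,0]-.51,P[:,1]+.26)<.15)&(P[:,1]<-.17)
    T=P[s]
    if len(T): r=cv2.minAreaRect((T[:,:2]*1000).astype(np.float32)); print(z0,len(T),np.round(r[0],1),np.round(r[1],1),round(r[2],1))
go([.577,.174,.15],13.6);
E
```

```text
t: 16.27
eef_pos: [0.5959, 0.1816, 0.3396]
tool_rot: [-0.0, 0.789, -0.614, -0.002]
contact_force: [0.1, -0.5, 0.5]
gripper_width: 0.998
0.06 275 [ 427.7 -249.2] [88.6 43.5] 80.4
0.02 820 [ 506.9 -259.6] [ 98.1 209.1] 80.3
0.09 46 [ 427.2 -249.7] [23.8 22.7] 44.5
t 16.38 at [0.5975 0.1749 0.3396] row [-0.41  1.99 18.97] [ 0.001 -0.001  0.002] F [-0.11 -0.47 -0.59] w 0.995
```

View pics/t8.png

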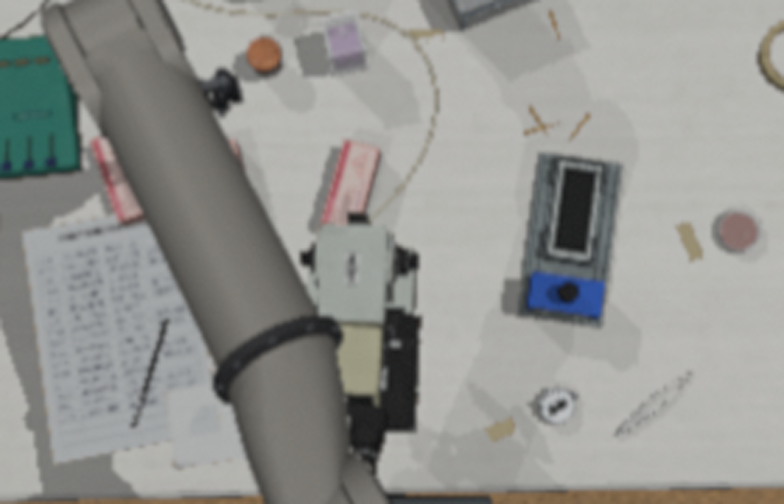

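The gate is now at the open end (565,295) and the whole bay, with its black floor, is uncovered at (577,210). Next I grip carton b again.

```bash
python3 -m creep '[[[-0.3,2,6,0,0,0,1],[-0.3,2,12,0,0,0,1],[-0.3,2,18,0,0,0,1],[-0.3,2,23,0,0,0,1],[-0.3,2,27,0,0,0,1],[-0.3,2,27,0,0,0,1],[-0.3,2,27,0,0,0,1]]]'
python3 - <<'E'
from h import *
bot.read_camera("top")
go([.577,.175,.012],13.6)
E
```

```text
t: 17.25
eef_pos: [0.579, 0.1721, 0.072]
tool_rot: [-0.001, 0.785, -0.619, 0.001]
contact_force: [0.2, 0.9, 0.5]
gripper_width: 1.002
t 17.3 at [0.5794 0.1726 0.0726] row [-0.29  0.2   6.06] [-0.003 -0.    -0.001] F [0.42 0.73 0.69] w 1.002
```

```bash
python3 -m creep '[[[-0.3,0.2,3,0,0,0,1],[-0.3,0.2,5,0,0,0,1],[-0.3,0.2,6,0,0,0,1],[-0.3,0.2,6,0,0,0,1],[-0.3,0.2,6,0,0,0,0],[-0.3,0.2,6,0,0,0,0],[-0.3,0.2,6,0,0,0,0],[-0.3,0.2,6,0,0,0,0],[-0.3,0.2,6,0,0,0,0]]]' 60
python3 -m creep '[[[-0.0,0,-3,0,0,0,0],[0,0,-9,0,0,0,0],[0,0,-15,0,0,0,0],[0,0,-21,0,0,0,0],[0,0,-27,0,0,0,0],[0,0,-32,0,0,0,0],[0,0,-32,0,0,0,0]]]'
python3 - <<'E'
from h import *
avgF(3)
go([.6,.174,.34],13.6); go([.6,-.2,.34],-9.7); go([.540,-.2658,.25],-9.7)
E
```

```text
t: 18.42
eef_pos: [0.5758, 0.1754, 0.0115]
tool_rot: [-0.001, 0.786, -0.618, 0.001]
contact_force: [-0.8, -0.0, 6.0]
gripper_width: 0.554
t: 19.3
eef_pos: [0.5764, 0.1762, 0.3344]
tool_rot: [-0.003, 0.786, -0.618, 0.002]
contact_force: [0.3, 0.1, -6.8]
gripper_width: 0.554
F mean [ 0.5  -0.57 -6.01] sd [0.46 0.74 0.55]
t 19.45 at [0.5737 0.1747 0.3279] row [ 0.68 -2.53 -1.22] [ 0.005 -0.001  0.   ] F [-0.13 -1.07 -6.22] w 0.554
t 19.45 at [0.5737 0.1747 0.3279] row [37.03  6.28 -1.16] [ 0.004 -0.002  0.407] F [-0.13 -1.07 -6.22] w 0.554
t 19.45 at [0.5737 0.1747 0.3279] row [42.01 13.62  7.88] [ 0.004 -0.002  0.407] F [-0.13 -1.07 -6.22] w 0.554
```

```bash
python3 -m creep '[[[3,-2.5,-2,0,0,0,0],[9,-2,-2,0,0,0.05,0],[15,0,-2,0,0,0.12,0],[21,2,-2,0,0,0.2,0],[27,4,-2,0,0,0.3,0],[33,6,-2,0,0,0.4,0],[38,9,0,0,0,0.407,0],[42,13.6,3,0,0,0.407,0],[42,13.6,8,0,0,0.407,0],[42,13.6,8,0,0,0.407,0]]]'
python3 - <<'E'
from h import *
bot.read_camera("top");bot.read_camera("top")
im,d=bot.read_camera("scene"); cv2.imwrite("pics/s9.png",im[60:270,280:500].repeat(3,0).repeat(3,1)[:600])
go([.540,-.2658,.1],-9.7)
E
```

```text
t: 20.7
eef_pos: [0.5368, -0.2639, 0.2439]
tool_rot: [-0.003, -0.644, 0.765, 0.006]
contact_force: [0.5, 0.6, -4.7]
gripper_width: 0.553
t 20.85 at [ 0.5434 -0.2636  0.2516] row [ 0.29  0.32 15.16] [-0.001  0.001  0.002] F [ 0.48  0.36 -4.47] w 0.551
```

View pics/s9.png

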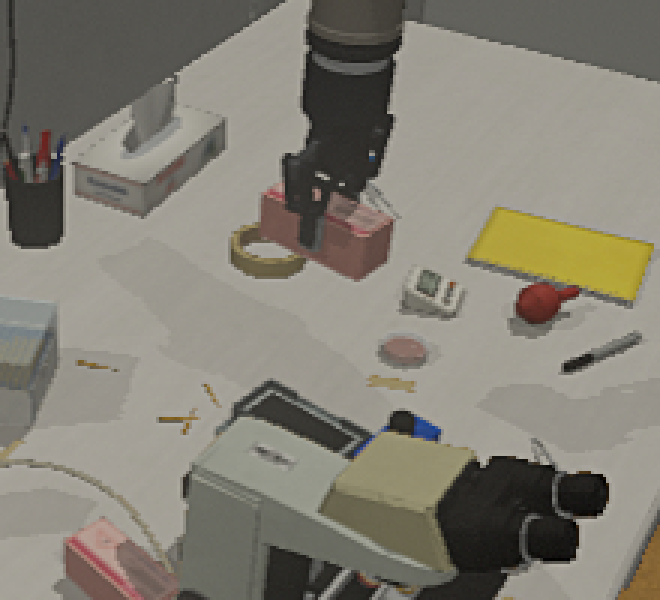

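The carton hangs level above the holder at (325,230) in the crop. I check how it sits in the grip, then lower it.

Run:
```python
from h import *
im,d=bot.read_camera("scene"); bot.read_camera("top")
o=bot.get_obs(); p=o["eef_pos"]
hsv=cv2.cvtColor(im,cv2.COLOR_BGR2HSV)
P,u,v=cloud("scene",d,np.ones_like(d,bool))
s=(np.abs(P-p)[:,:2].max(1)<.1)&(P[:,2]>p[2]-.03)&(P[:,2]<p[2]+.06)
hs=hsv[v,u]; s&=(hs[:,1]>60)&((hs[:,0]<12)|(hs[:,0]>165))
T=P[s]; a=np.radians(-9.7); X=np.array([np.cos(a),np.sin(a)]);Y=np.array([-X[1],X[0]])
q=T[:,:2]-p[:2]; lx=q@X; ly=q@Y
print(p,len(T),"len",np.percentile(lx,[0,1,50,99,100]).round(4),"y",np.percentile(ly,[0,1,99,100]).round(4),"z",np.percentile(T[:,2]-p[2],[1,99]).round(4))
top=T[T[:,2]>p[2]+.027]; r=cv2.minAreaRect((top[:,:2]*1000).astype(np.float32)); print(r)
go([.540,-.2658,.06],-9.7)
```

```text
[ 0.54384821 -0.26391654  0.25262676] 607 len [-0.0571 -0.0563 -0.0262  0.0563  0.0594] y [-0.0264 -0.0241  0.0361  0.0547] z [-0.0118  0.0349]
((541.3571166992188, -253.43466186523438), (119.92880249023438, 76.45458221435547), 15.722994804382324)
t 20.95 at [ 0.5438 -0.2639  0.2526] row [ 0.25  0.42 19.26] [-0.003 -0.     0.002] F [ 0.31 -0.2  -5.55] w 0.552
```

```bash
python3 -m creep '[[[0.2,0.4,6,0,0,0,0],[0.2,0.4,12,0,0,0,0],[0.2,0.4,16,0,0,0,0],[0.2,0.4,18.5,0,0,0,0],[0.2,0.4,18.5,0,0,0,0],[0.2,0.4,18.5,0,0,0,0]]]'
python3 - <<'E'
from h import *
avgF(5)
go([.540,-.2658,.027],-9.7)
im,d=bot.read_camera("scene"); cv2.imwrite("pics/s10.png",im[100:270,300:500].repeat(3,0).repeat(3,1))
E
```

```text
t: 21.7
eef_pos: [0.5396, -0.2664, 0.0676]
tool_rot: [0.001, -0.645, 0.764, -0.002]
contact_force: [-0.2, -0.6, -5.7]
gripper_width: 0.553
F mean [-0.23 -0.05 -5.03] sd [0.59 0.4  0.18]
t 21.95 at [ 0.5383 -0.2665  0.0668] row [-0.09 -0.15  3.98] [-0.002 -0.     0.   ] F [ 0.67  0.69 -5.11] w 0.552
```

View pics/s10.png

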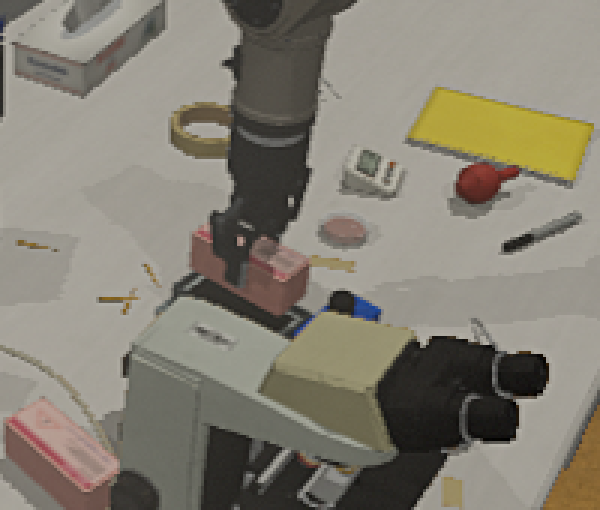

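The carton is just over the bay at (250,270), in line with it. I lower it slowly, watching the force.

```bash
python3 -m creep '[[[-0.1,-0.1,1,0,0,0,0],[-0.1,-0.1,2,0,0,0,0],[-0.1,-0.1,2.6,0,0,0,0],[-0.1,-0.1,2.6,0,0,0,0]]]'
python3 - <<'E'
from h import *
avgF(3); go([.540,-.2658,.027],-9.7)
E
python3 -m creep '[[[0,0,0.4,0,0,0,0],[0,0,0.8,0,0,0,0],[0,0,1,0,0,0,0],[0,0,1,0,0,0,0]]]'
python3 - <<'E'
from h import *
avgF(3); go([.540,-.2658,.027],-9.7)
E
```

```text
t: 22.5
eef_pos: [0.5381, -0.2651, 0.0385]
tool_rot: [-0.0, -0.645, 0.764, 0.001]
contact_force: [0.5, 0.0, -5.0]
gripper_width: 0.551
F mean [ 0.16  0.13 -5.17] sd [0.43 0.29 0.51]
t 22.65 at [ 0.5389 -0.2654  0.0397] row [ 0.02 -0.11  1.27] [-0. -0. -0.] F [-0.07 -0.28 -4.45] w 0.555
t: 23.15
eef_pos: [0.5392, -0.2656, 0.0298]
tool_rot: [0.0, -0.645, 0.764, -0.0]
contact_force: [0.2, -0.5, -2.2]
gripper_width: 0.553
F mean [ 0.33 -0.42 -0.97] sd [0.19 0.59 0.38]
t 23.3 at [ 0.5392 -0.2656  0.0299] row [ 0.01 -0.08  0.29] [-0.001 -0.    -0.   ] F [ 0.19 -1.24 -0.9 ] w 0.552
```

```bash
python3 -m creep '[[[0,0,0.3,0,0,0,0],[0,0,0.35,0,0,0,0],[0,0,0.35,0,0,0,0.8],[0,0,0.35,0,0,0,0.8],[0,0,0.35,0,0,0,0.8],[0,0,-1,0,0,0,0.8],[0,0,-3,0,0,0,0.8],[0,0,-3,0,0,0,0.8]]]'
python3 - <<'E'
from h import *
avgF(3); go([.425,-.2464,.2],-9.7)
im,d=bot.read_camera("scene"); cv2.imwrite("pics/s11.png",im[100:270,300:500].repeat(3,0).repeat(3,1))
E
```

```text
t: 24.3
eef_pos: [0.5405, -0.2661, 0.0623]
tool_rot: [0.001, -0.645, 0.764, -0.002]
contact_force: [0.2, -0.2, -0.7]
gripper_width: 0.796
F mean [ 0.03  0.46 -0.21] sd [0.47 0.61 0.55]
t 24.45 at [ 0.5387 -0.2653  0.0597] row [  0.05  11.52 -14.03] [-0. -0.  0.] F [ 0.17 -0.3  -0.99] w 0.794
```

View pics/s11.png

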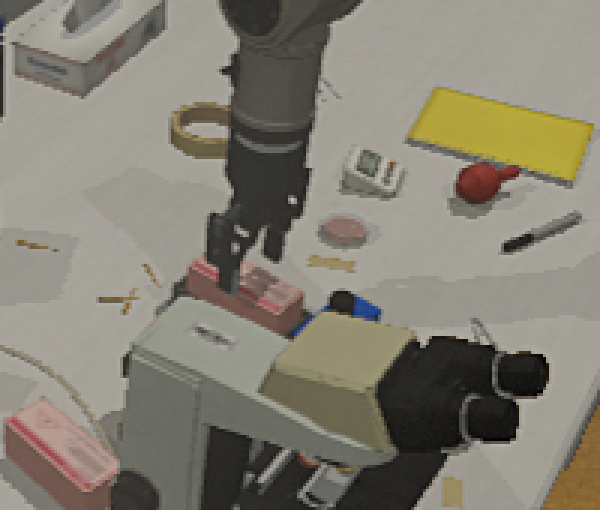

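The carton lies in the bay at (245,290) and the fingers are free of it. I rise and check its top height, which should be 60 mm.

```bash
python3 -m creep '[[[0,0,-6,0,0,0,0.8],[0,2,-10,0,0,0,1],[0,8,-10,0,0,0,1],[0,11.5,-10,0,0,0,1],[0,11.5,-10,0,0,0,1]]]'
python3 - <<'E'
from h import *
bot.read_camera("top")
im,d=bot.read_camera("scene"); cv2.imwrite("pics/s12.png",im[100:270,300:500].repeat(3,0).repeat(3,1))
hsv=cv2.cvtColor(im,cv2.COLOR_BGR2HSV)
P,u,v=cloud("scene",d,np.ones_like(d,bool)); c=np.array([.5405,-.2688]); a=np.radians(-9.7); X=np.array([np.cos(a),np.sin(a)]);Y=np.array([-X[1],X[0]])
lx=(P[:,:2]-c)@X; ly=(P[:,:2]-c)@Y; hs=hsv[v,u]
s=(abs(lx)<.08)&(abs(ly)<.04)&(P[:,2]>.03)&(P[:,2]<.09)&(hs[:,1]>30)&((hs[:,0]<15)|(hs[:,0]>165))
T=s&(P[:,2]>np.percentile(P[s][:,2],80)-.008)
print(s.sum(),"top z pct",np.percentile(P[s][:,2],[50,80,95,99]).round(4),"x",np.percentile(lx[T],[1,99]).round(4),"y",np.percentile(ly[T],[1,99]).round(4))
for lo in np.arange(-.06,.06,.02):
    k=T&(lx>lo)&(lx<lo+.02); print(round(lo,2),k.sum(),np.median(P[k][:,2]).round(4) if k.sum() else None)
go([.425,-.2464,.079],-9.7)
E
```

```text
t: 25.12
eef_pos: [0.4222, -0.2457, 0.1591]
tool_rot: [-0.001, -0.644, 0.765, 0.001]
contact_force: [1.2, -0.5, 0.2]
gripper_width: 0.999
604 top z pct [0.0572 0.0591 0.0606 0.0616] x [-0.0572  0.0542] y [-0.0214  0.0283]
-0.06 80 0.058
-0.04 75 0.0587
-0.02 70 0.0584
0.0 67 0.0583
0.02 72 0.0581
0.04 49 0.0583
t 25.23 at [ 0.4258 -0.246   0.1596] row [0.05 0.08 8.06] [-0.001 -0.     0.   ] F [0.96 0.04 0.28] w 0.999
```

View pics/s12.png

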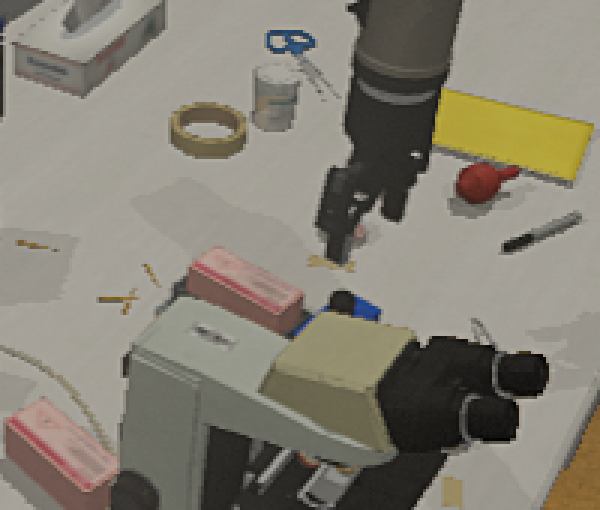

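The carton is flat in the bay with its top at about 59 mm, so it has sunk. The knob is at (342,300), below the open fingers. I grip it and slide the gate shut.

```bash
python3 -m creep '[[[0,0,4,0,0,0,1],[0,0,7,0,0,0,1],[0,0,8,0,0,0,1],[0,0,8,0,0,0,1],[0,0,8,0,0,0,0],[0,0,8,0,0,0,0],[0,0,8,0,0,0,0],[0,0,8,0,0,0,0],[0,0,8,0,0,0,0],[0,0,8,0,0,0,0]]]' 40
python3 - <<'E'
from h import *
avgF(3); go([.425,-.2464,.079],-9.7)
E
```

```text
t: 26.48
eef_pos: [0.4258, -0.2464, 0.0803]
tool_rot: [0.0, -0.645, 0.764, -0.001]
contact_force: [-1.0, -0.6, 6.1]
gripper_width: 0.287
F mean [-0.83  0.08  5.74] sd [0.46 0.4  0.37]
t 26.62 at [ 0.4258 -0.2464  0.0803] row [0.01 0.08 0.13] [-0.001 -0.001 -0.   ] F [-1.22  0.06  5.73] w 0.285
```

Centred with no side force. Closing now.

```bash
python3 -m creep '[[[0,-1.5,0,0,0,0,0],[0,-3,0,0,0,0,0],[0,-4.5,0,0,0,0,0],[0,-6,0,0,0,0,0],[0,-7.3,0,0,0,0,0],[0,-8.2,0,0,0,0,0],[0,-8.7,0,0,0,0,0],[0,-8.7,0,0,0,0,0]]]'
python3 - <<'E'
from h import *
avgF(3); go([.425,-.2464,.079],-9.7)
E
```

```text
t: 27.62
eef_pos: [0.5122, -0.2611, 0.0803]
tool_rot: [0.001, -0.645, 0.764, -0.001]
contact_force: [1.0, -1.5, 4.9]
gripper_width: 0.28
F mean [ 1.03 -0.57  4.81] sd [0.44 0.42 0.86]
t 27.77 at [ 0.5122 -0.2611  0.0803] row [0.02 8.84 0.11] [-0.003 -0.001 -0.   ] F [ 1.22 -0.86  5.76] w 0.285
```

```bash
python3 -m creep '[[[0,-0.3,0,0,0,0,0],[0,-0.5,0,0,0,0,0],[0,-0.5,0,0,0,0,0]]]'
python3 - <<'E'
from h import *
go([.425,-.2464,.079],-9.7)
E
python3 -m creep '[[[0,-0.3,0,0,0,0,0],[0,-0.4,0,0,0,0,0],[0,-0.4,0,0,0,0,0]]]'
python3 - <<'E'
from h import *
avgF(3); go([.425,-.2464,.079],-9.7)
E
```

```text
t: 28.15
eef_pos: [0.5126, -0.2611, 0.0802]
tool_rot: [-0.002, -0.644, 0.765, 0.003]
contact_force: [-11.4, 2.8, 20.5]
gripper_width: 0.284
t 28.15 at [ 0.5126 -0.2611  0.0802] row [0.03 8.88 0.18] [ 0.007  0.    -0.001] F [-11.37   2.8   20.5 ] w 0.284
t: 28.52
eef_pos: [0.5127, -0.2612, 0.0801]
tool_rot: [-0.004, -0.644, 0.765, 0.006]
contact_force: [-22.1, 7.1, 32.6]
gripper_width: 0.285
F mean [-23.08   6.06  31.79] sd [0.28 0.72 0.28]
t 28.68 at [ 0.5127 -0.2612  0.0802] row [0.04 8.89 0.24] [ 0.014  0.001 -0.002] F [-22.86   5.2   31.71] w 0.282
```

```bash
python3 -m creep '[[[0,0.5,0,0,0,0,0],[0,0.5,0,0,0,0,0],[0,0.5,0,0,0,0,1],[0,0.5,0,0,0,0,1],[0,0.5,0,0,0,0,1],[0,0.5,-3,0,0,0,1],[0,0.5,-9,0,0,0,1],[0,0.5,-15,0,0,0,1],[0,0.5,-21,0,0,0,1],[0,0.5,-25,0,0,0,1]]]'
python3 - <<'E'
from h import *
bot.read_camera("top"); go([.45,-.6,.33],-9.7)
E
```

```text
t: 29.92
eef_pos: [0.5157, -0.2614, 0.3327]
tool_rot: [0.001, -0.645, 0.764, -0.001]
contact_force: [0.8, 0.8, 0.2]
gripper_width: 1.0
t 29.98 at [ 0.5176 -0.2622  0.3377] row [34.43  0.98  0.84] [-0.01  -0.002 -0.   ] F [ 2.19 -1.45  4.02] w 1.001
```

Now I move the arm aside for a clear check view.

```bash
python3 -m creep '[[[34.4,1,0,0,0,0,1],[34.4,1,0,0,0,0,1],[34.4,1,0,0,0,0,1],[34.4,1,0,0,0,0,1],[34.4,1,0,0,0,0,1],[34.4,1,0,0,0,0,1],[34.4,1,0,0,0,0,1]]]'
python3 - <<'E'
from h import *
im2,d2=bot.read_camera("scene")
im,d=bot.read_camera("top")
cv2.imwrite("pics/t13.png",cv2.resize(im[150:330,170:450],None,fx=2.8,fy=2.8,interpolation=cv2.INTER_CUBIC))
cv2.imwrite("pics/s13.png",im2[150:340,200:460].repeat(3,0).repeat(3,1))
P,u,v=cloud("top",d,np.ones_like(d,bool))
for z0,z1 in ((.06,.078),(.09,.105)):
    s=(P[:,2]>z0)&(P[:,2]<z1)&(np.hypot(P[:,0]-.51,P[:,1]+.26)<.15)&(P[:,1]<-.17)
    T=P[s]; r=cv2.minAreaRect((T[:,:2]*1000).astype(np.float32)); print(z0,len(T),np.round(r[0],1),np.round(r[1],1),round(r[2],1))
c=np.array([.5405,-.2688]); a=np.radians(-9.7); X=np.array([np.cos(a),np.sin(a)]);Y=np.array([-X[1],X[0]])
lx=(P[:,:2]-c)@X; ly=(P[:,:2]-c)@Y
s=(lx>.005)&(lx<.05)&(abs(ly)<.018)&(P[:,2]<.1); print("carton top",np.median(P[s][:,2]))
for lab in ["carton_a","specimen_jar","staining_jar","petri_dish"]:
    for q in bot.silhouettes("top",lab):
        T,_,_=cloud("top",d,q["mask"]); zt=np.percentile(T[:,2],90); T=T[T[:,2]>zt-.012]
        r=cv2.minAreaRect((T[:,:2]*1000).astype(np.float32)); print(lab,round(q["p"],2),np.round(r[0],1),np.round(r[1],1),round(r[2],1),zt.round(3))
E
```

```text
t: 30.85
eef_pos: [0.4448, -0.6015, 0.3276]
tool_rot: [-0.001, -0.643, 0.766, 0.001]
contact_force: [0.4, 0.6, 0.5]
gripper_width: 1.003
0.06 390 [ 537.8 -266.6] [ 89.6 118.6] 81.7
0.09 44 [ 514.6 -263.9] [21.1 25.1] 85.3
carton top 0.05916508313844421
carton_a 0.89 [590.8 304.4] [117.3  50.2] 18.9 0.05
carton_a 0.87 [575.7  16.2] [ 48.1 107.5] 73.5 0.05
carton_a 0.67 [ 538.2 -267.9] [ 48.3 119.8] 80.5 0.064
carton_a 0.2 [747.1 125. ] [44.6 41.5] 26.0 0.06
staining_jar 0.66 [761.7  21.8] [56.2 49.7] 8.9 0.096
staining_jar 0.5 [ 511.4 -262.9] [92.4 53.6] 76.7 0.071
petri_dish 0.54 [ 511.6 -478. ] [51.5 50.7] 31.9 0.019
```

View pics/t13.png

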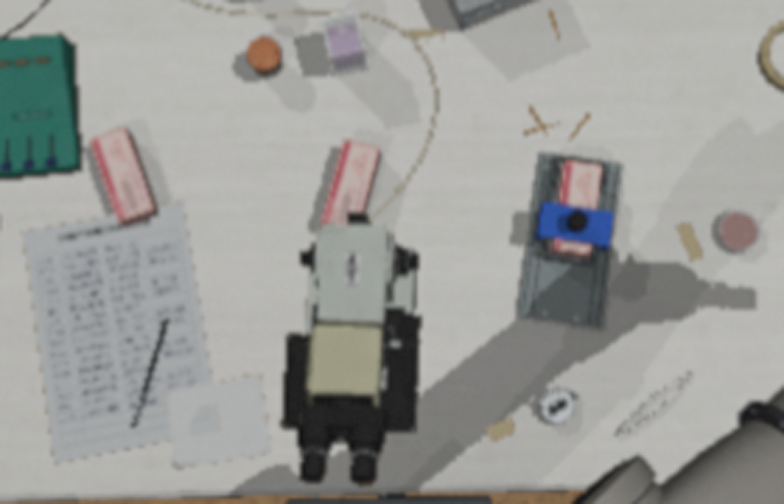

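View pics/s13.png

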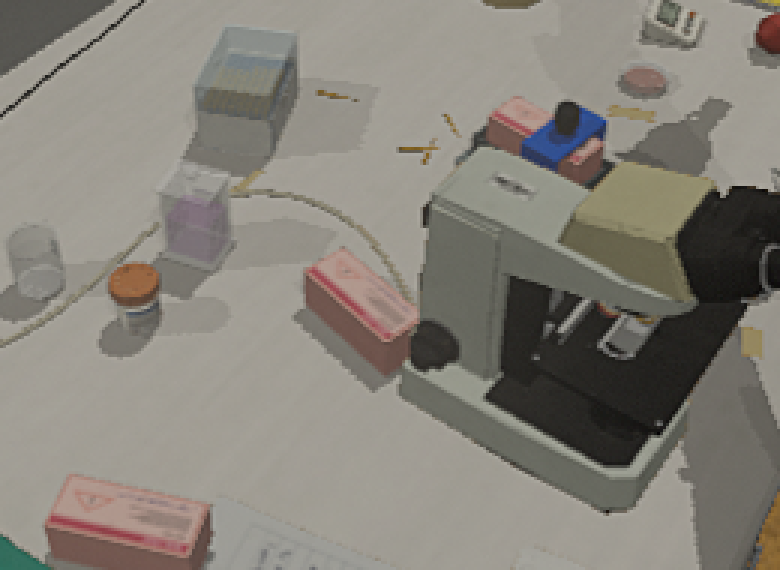

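The views show carton b in the bay under the gate (577,225). Cartons a and c, the jars and the dish are where they were. The knob reads 1.6 mm short of the expected shut position, so I check that more finely against the open picture.

Run:
```python
from h import *
raw={}
for n in ("topz","t8","t13"):
    im=cv2.imread(f"pics/{n}.png"); hsv=cv2.cvtColor(im,cv2.COLOR_BGR2HSV)
    m=((hsv[...,0]>105)&(hsv[...,0]<128)&(hsv[...,1]>150)&(hsv[...,2]>110)).astype(np.uint8)
    m[:,:480]=0; m[:, 660:]=0
    k,l,st,c=cv2.connectedComponentsWithStats(m); i=1+np.argmax(st[1:,4])
    pts=np.argwhere(l==i)[:,::-1].astype(np.float32); r=cv2.minAreaRect(pts)
    hull=cv2.boxPoints(r)
    def tow(p): return onplane("top",(np.atleast_2d(p)+.5)/2.8-.5+np.array([170,150]),.07)[:,:2]
    ctr=tow([r[0]])[0]; raw[n]=ctr
    hp=cv2.convexHull(pts)[:,0]; w=tow(hp); a=np.radians(-9.7); X=np.array([np.cos(a),np.sin(a)])
    pw=tow(pts)@X
    print(n,st[i],ctr.round(4),"along",round(float(ctr@X),4),"edges",np.percentile(pw,[1,5,95,99]).round(4))
```

```text
topz [ 536  219   74   43 1847] [ 0.4964 -0.2596] along 0.533 edges [0.5117 0.5132 0.5519 0.5538]
t8 [ 529  273   74   44 1806] [ 0.4283 -0.248 ] along 0.4639 edges [0.4441 0.4454 0.4825 0.4838]
t13 [ 538  203   74   43 1688] [ 0.515  -0.2626] along 0.5519 edges [0.5317 0.5343 0.5696 0.5718]
```

Run:
```python
from h import *
go([.45,-.6,.33],-9.7)
print(bot.hand_in())
```

```text
t 31.15 at [ 0.4484 -0.5972  0.3299] row [ 0.25 -0.2  -0.01] [-0.001  0.     0.002] F [ 0.47  0.4  -0.35] w 1.0
the job is handed in; nothing more can be done
None
```

The full carton is in the bay with the gate shut over it, and the job was handed in at about 31 s of robot time.

- **Finding the full carton:** I lifted the middle carton (b) first. It read about 5.5 N (roughly 0.56 kg), which only the full one can weigh. I did not lift or weigh the other two.
- **Placing it:** I set carton b back down, slid the gate open to its stop, and lowered the carton into the bay. Its top then measured 59 mm, against 60 mm expected when the floor is fully down.
- **Closing the gate:** I slid the gate back until it hit a hard stop. It gave about 23 N of resistance with no further movement, compared with 2 N of sliding friction.
- **Final views:** The carton lies flat under the gate. The two lighter cartons stand within about 2 mm of where they started, the jars and dish look untouched, and the arm is clear of everything.

One check disagreed slightly. Camera and arm readings put the gate's travel from its open position at 88 to 89 mm instead of 90, and the shut position 1 to 2 mm short of where I calculated it. That is about the accuracy of these measurements, so I trusted the hard stop and did not push the gate again.

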